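Hook a dropped turntable ring out from under the cooker guard

ROBOT

A 6-joint arm with a two-finger parallel gripper is mounted at the origin on the work surface. World frame = base frame: x ahead of the robot, y to its left, z up, the work surface at z = 0. Lengths are in m, angles in rad, forces in N, time in s.
With the tool pointing down it reaches from about 0.375 to 0.9 m from the base axis. Payload 3.1 kg.
Tool frame: the origin (TCP) lies between the finger pads; the fingertips stand 17 mm ahead of it and the grasp point (between the pads) lies 2 mm behind it; z points along the fingers, y is the line along which they close (so a half turn about z gives the same grasp; the last joint's range is limited). The gripper opens to 85 mm and grips with 20 to 120 N. Pads are 22 mm wide; open, the fingers measure 114 mm over their backs; the gripper's body (76 mm by 85 mm) begins 54 mm behind the grasp point. The pads swing forward as they close: fully open they stand 13 mm farther back than shut.
Start: joints at [-1.484, 0.527, 1.433, -0, 1.181, -0.178], TCP at [0.164, -0.603, 0.248] pointing down, gripper open.
Joint ranges: [-3.08, 3.08], [-0.75, 2.2], [0.22, 2.44], [-1.43, 4.57], [0, 2.65], [-2.85, 2.85]. Speed limits (rad/s): [2.79, 2.79, 3.14, 3.14, 3.14, 3.14].

INTERFACE

Orientations are given as a unit quaternion [x, y, z, w].
In Python, from station import sense, vision, order gives the robot as it stands.
- The arm moves only by the shell command python3 -m crank 'ROWS' [OPENING] [FORCE]. ROWS is JSON, a list of rows, each an object with "dp": the shift along the world's x, y, z in units of 30 mm (1.0 is 30 mm), a list of three; "angular": the turn, a rotation vector about the world's x, y, z in degrees, a list of three. In form: [{"dp": [dx, dy, dz], "angular": [ax, ay, az]}, ...]. A call has 1 to 20 rows; each row shifts and turns the commanded pose from where the row before left it; what a row does not reach is not made up. A row lasts 1/10 s, in which the tool goes at most 50 mm and 8.59 degrees, less where a joint would pass 70% of its speed; a pose out of reach is approached as far as the arm can. A call is refused whole if a number of a shift passes 1 or a number of a turn 8.59, either way. A call with a gripper value outside its range is refused whole. OPENING is the closure, from 0 (fully open) to 1 (shut), set as the call begins (- or left out, the last holds). The fingers move at their own pace and stop on an object; FORCE is the grip in N (left out, the last holds). Time passes only in rows, so rows that do not move let the fingers close. It gives the time, the measured TCP pose, the force, the opening and the grip force at its end, in the units of the state.
- sense(): the state, without advancing time (a new reading comes with each control period).
- vision.snapshot(name): name is "scene" or "side" or "wrist"; returns a dict with "image" (384x512x3 uint8, blue, green, red), "range_z" (384x512 float32, m along the optical axis (not along the pixel's ray), 0 where there is no reading), "mtx" (3x3 intrinsics, pixels), "pose" (4x4, takes a point from camera to world coordinates); the wrist camera has in their place "mount" (4x4, takes a point from camera to tool coordinates, whose origin is the TCP and whose axes are the flange's). Camera axes: x right, y down, z forward; pixel columns grow to the right and rows downward; lengths in m; the calibration is good to about 2 mm. A picture is of the moment at which its call begins: read the wrist's pose just before it.
- order.sign_off(): hands the job in; it is judged then, once.
The state is a dict: "t": time; "q": joint angles; "qd": joint speeds; "tau": joint torques, N m; "tcp_pos": TCP position; "tool_rot": TCP orientation; "force": force on the tool from outside, world axes, zero at the start; "ft_torque": the same for the moment, N m; "finger_gap": opening from 0.0 (shut) to 1.0 (fully open); "gripper_force": force on a finger pad.
Only numpy, scipy, OpenCV 4.12 (cv2) and the standard library are available. Lean on these libraries where they do the work, as an engineer would, in place of code of your own. Each camera call takes 0.05 s, during which the arm holds its last target. There are 200 camera calls.

TASK

The flat steel ring of the lazy Susan has slid under the cooker guard and lies on the glass hob behind it. Take the wire hook from its stand, feel its bent tip down lightly, hook the ring by its hole and draw it out under the guard until it lies flat on the counter, well clear on this side, never pressing hard on the counter, the glass or the guard; then hang the hook back in its stand. Keep the hand on this side of the guard and off the ring, and leave everything else where it stands.

Things in the scene. Friction and masses are not known exactly. Their poses are not given: they have to be found in the camera images.
- ring: the dropped part: a flat plain steel ring, 48 mm outer diameter, 24 mm hole, 5 mm thick, about 50 g, lying flat on the glass hob, 45 to 65 mm behind the guard's panel and up to 90 mm to either side of its middle. Origin: centre of its underside, z up.
- hook: the wire hook, hanging upright in its stand, about 130 g. Handle: dark wooden bar 22 by 22 mm, 80 mm tall; the origin is the handle's centre, z up along it, its faces look along x and y. Below it a steel collar 36 mm across and 4 mm thick (40 to 44 mm under the origin), then a straight shaft 6 mm thick down to the elbow.
- hook_elbow (a point): foot of the hook's shaft, 194 mm under the handle's centre; axes as hook. Here the 6 mm wire turns forward (+x) into a stiff foot 110 mm long, its end turned down 14 mm to a round tip. Wear has bent the foot downwards, each day differently and not reported: the tip's lowest point is 18 to 41 mm below this point and 104 to 110 mm ahead (the lower, the nearer). Find it by touch.
- stand: the hook's fixed stand, on the left or the right: base 100 by 110 mm, 8 mm high; two upright rods 38 mm to either side (y) and 19 mm behind (-x) its centre; on them a level steel plate 52 by 90 mm, its top 205 mm above the counter, with a slot. The hook's foot points to +x of the stand, away from the robot. Origin: centre of the base's underside.
- stand_seat (a point): where the hook's origin is when it hangs in the stand: over the stand's centre, 44 mm above the plate's top (249 mm above the counter). The collar rests on the plate.
- stand_mouth (a point): open end of the plate's slot, at the plate's top and front edge, 22 mm from the seat towards +x of the stand. The slot is 12 mm wide and runs from here to 8 mm behind the seat; lift the hook and take its shaft out this way, the foot leading.
- guard: the fixed cooker guard before the hob: a clear panel 6 mm thick and 396 mm wide with steel edge rails 12 mm thick. It is open below: lower edge 60 mm above the counter, top 163 mm. Two posts 14 mm square, 165 mm tall, 205 mm to either side, on round feet 36 mm across. Origin: on the counter under the panel's middle; x points through the panel to the hob's side, y along the panel.
- hob: the black glass hob behind the guard, fixed, 290 by 510 mm; its glass stands 4 mm above the counter and its near edge is 20 mm behind the guard's panel. Origin: centre of its underside; x and y as those of the guard.
- table: the speckled laminate counter; its top is at height 0.
- susan: base of the black lazy Susan (fixed), whose turning tray is 250 mm across, 44 mm high at its spindle; origin: centre of its underside. Two pill bottles and the bowl stand on the tray.
- bottle_a: amber pill bottle with white twist cap, 45 mm across, 85 mm tall, on the turntable; origin: centre of its underside.
- bottle_b: smaller amber pill bottle, 37 mm across, 70 mm tall, on the turntable; origin: centre of its underside.
- bottle_c: amber pill bottle, 45 mm across, 85 mm tall, on the counter in front of one end of the guard; origin: centre of its underside.
- organizer: orange weekly pill organizer, 36 by 224 mm, 27 mm tall; origin: centre of its underside, long along its y.
- splitter: steel pill splitter, base 85 by 32 mm, with raised lever, about 55 mm tall; origin: centre of its underside.
- bowl: white ceramic pinch bowl, 72 mm across, 32 mm tall, on the turntable; origin: centre of its underside.
- shaker: salt shaker, 38 mm across, 65 mm tall, on the hob behind one end of the guard; origin: centre of its underside.

How it is judged:
By the outcome, as a careful person would: the job done as asked, in the order asked, and still so for the second after the job is handed in, with the robot touching nothing.
It also fails if it takes over 70 s, if anything falls off the work surface, if the arm or the gripper's body presses on something with over 40 N, if the wrist force passes 120 N, or if a joint passes its speed limit or range.

## Working session

There is one attempt and no reset: what is moved stays moved. The work goes in short steps, Python scripts to look and compute and a shell command to move; the robot and the scene stay as the last step left them, time stands still between calls to the robot, and variables do not carry over. Pictures are saved under pics/ and viewed, at most 10 in all, crops included, and the job is handed in when it is done.

```bash
mkdir -p pics; ls
python3 - <<'E'
from station import sense, vision
import cv2,pickle
s=sense();print({k:(v if not hasattr(v,'tolist') else v.tolist()) for k,v in s.items()})
d={}
for n in ("scene","side"):
    d[n]=vision.snapshot(n);cv2.imwrite(f"pics/{n}0.png",d[n]["image"]);print(n,d[n]["mtx"],d[n]["pose"])
pickle.dump(d,open("d0.pkl","wb"))
E
```

```text
pics
{'t': 0.0, 'q': [-1.4835207526159544, 0.5284227002615817, 1.4339179806801292, 1.3122615768183683e-05, 1.181397402688462, -0.17852169365288537], 'qd': [-0.00010425943910355754, 0.0008694082416509274, -0.0009383054618852909, 0.00045802539418305006, 0.00015848250683697608, -0.00020021533117740408], 'tau': [0.00035262928577139974, -44.23489451408386, -17.802575826644897, -0.00028841078346886206, 0.008613847894594073, -5.705751391360536e-06], 'tcp_pos': [0.16413209331101977, -0.6023530523511154, 0.24735529970988598], 'tool_rot': [0.9911817273487261, 0.13250521731656043, 5.498467827133294e-05, -0.0010713218806882325], 'force': [0.07413421564099704, -0.030122935641383842, -0.8441171917042033], 'ft_torque': [0.012769292300580347, -0.017033514009416256, 0.05699575227116605], 'gripper_force': 0.0, 'finger_gap': 1.0017498128931324}
scene [[359.50463175   0.         261.38073662]
 [  0.         359.50463175 192.92042616]
 [  0.           0.           1.        ]] [[-0.19525298  0.72811952 -0.65705269  1.21621896]
 [ 0.98061432  0.15619925 -0.11831037  0.1140809 ]
 [ 0.01648704 -0.66741574 -0.7445028   0.91428662]
 [ 0.          0.          0.          1.        ]]
side [[361.63240452   0.         260.98199289]
 [  0.         361.63240452 186.77311257]
 [  0.           0.           1.        ]] [[-0.79162255 -0.29093153  0.5373012  -0.05091462]
 [-0.61046767  0.41365141 -0.67544189  0.7359645 ]
 [-0.02574806 -0.86270004 -0.50506007  0.71825644]
 [ 0.          0.          0.          1.        ]]
```

View pics/scene0.png

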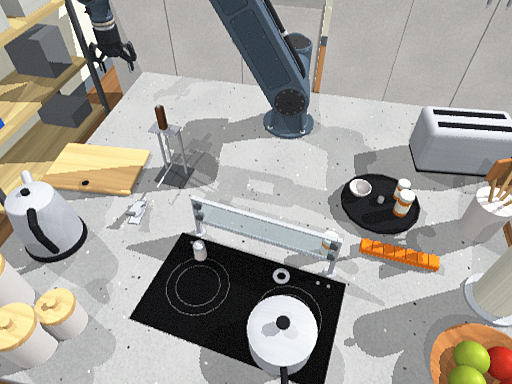

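View pics/side0.png

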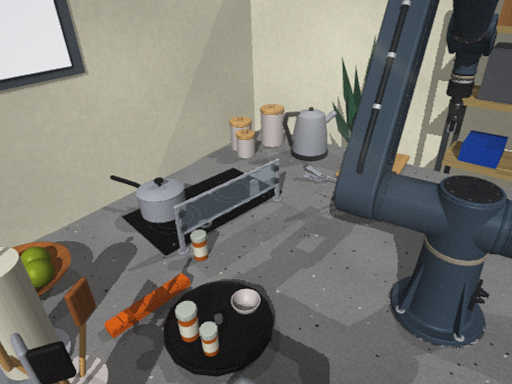

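The scene view has the hook stand at (170,150) with the handle at (161,118). The guard runs from (197,215) to (333,262), the ring is at (281,275), the shaker at (199,250) and bottle_c at (329,243).

```bash
cat > h.py <<'E'
import numpy as np, pickle, cv2
def ray(d,u,v,pose=None):
    P=d["pose"] if pose is None else pose
    r=P[:3,:3]@np.linalg.inv(d["mtx"])@[u,v,1.]; return P[:3,3],r
def atz(d,u,v,z,pose=None):
    o,r=ray(d,u,v,pose); return o+r*(z-o[2])/r[2]
def cloud(d,pose=None):
    P=d["pose"] if pose is None else pose
    h,w=d["range_z"].shape; u,v=np.meshgrid(np.arange(w),np.arange(h)); K=d["mtx"]; z=d["range_z"]
    c=np.stack([(u-K[0,2])/K[0,0]*z,(v-K[1,2])/K[1,1]*z,z],-1)
    W=c@P[:3,:3].T+P[:3,3]; W[z==0]=np.nan; return W
def proj(d,p,pose=None):
    P=d["pose"] if pose is None else pose
    c=P[:3,:3].T@(np.asarray(p)-P[:3,3]); k=d["mtx"]@c; return k[:2]/k[2]
E
python3 - <<'E'
from h import *
d=pickle.load(open("d0.pkl","rb"));s=d["scene"];im=s["image"]
W=cloud(s);np.set_printoptions(precision=4,suppress=True)
for n,(u,v,z) in dict(ring=(281,275,.009),handle_top=(160,107,.289),footL=(197,215,0),footR=(333,270,0)).items(): print(n,atz(s,u,v,z),W[v,u])
a=cv2.resize(im[90:200,110:230],None,fx=5,fy=5,interpolation=cv2.INTER_CUBIC);cv2.imwrite("pics/c1.png",a)
b=cv2.resize(im[185:300,185:350],None,fx=4.8,fy=4.8,interpolation=cv2.INTER_CUBIC);cv2.imwrite("pics/c2.png",b)
# hook region pts
R=W[90:200,110:230].reshape(-1,3);
for lo,hi in((.196,.215),(.26,.3),(.215,.26),(.004,.013)):
    q=R[(R[:,2]>lo)&(R[:,2]<hi)&(R[:,0]<.6)]; print(lo,len(q),q.mean(0),q.min(0),q.max(0))
E
```

```text
ring [0.7095 0.0846 0.009 ] [0.7061 0.0844 0.0029]
handle_top [ 0.3933 -0.3442  0.289 ] [ 0.3943 -0.3437  0.2897]
footL [ 0.5467 -0.2156  0.    ] [ 0.6155 -0.1818  0.0939]
footR [0.6581 0.2284 0.    ] [0.6616 0.2276 0.0057]
0.196 266 [ 0.3921 -0.3459  0.2062] [ 0.3587 -0.397   0.2002] [ 0.4165 -0.3032  0.2145]
0.26 106 [ 0.3958 -0.3473  0.2791] [ 0.3772 -0.3612  0.2601] [ 0.4034 -0.338   0.2968]
0.215 113 [ 0.3969 -0.3468  0.2379] [ 0.3793 -0.3617  0.2158] [ 0.4046 -0.3385  0.2598]
0.004 1361 [ 0.2755 -0.3991  0.0067] [-0.1659 -0.7424  0.004 ] [ 0.5399 -0.1384  0.013 ]
```

View pics/c1.png

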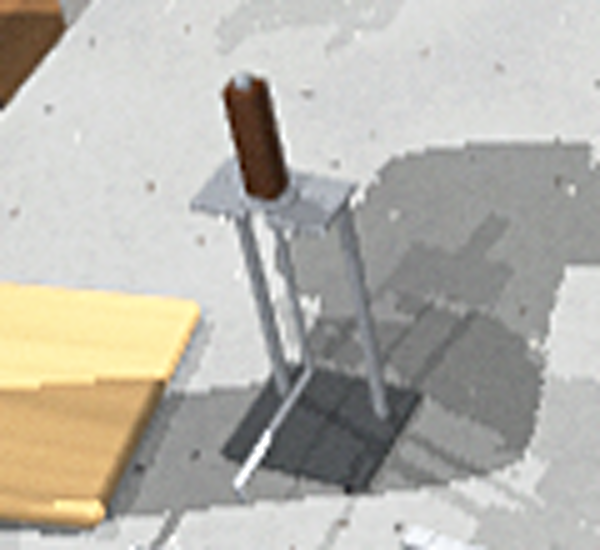

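View pics/c2.png

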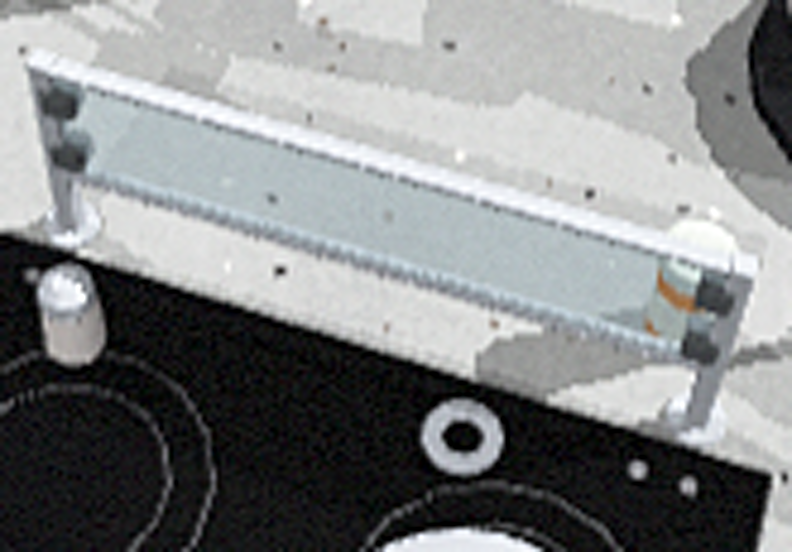

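The crops give the plate corners at (190,205), (235,158), (357,185) and (322,230) in c1, with the elbow at (307,365) and the tip at (240,490). In c2 the feet are at (72,230) and (693,430), and the ring is at (462,437).

Run:
```python
from h import *
np.set_printoptions(precision=4,suppress=True)
d=pickle.load(open("d0.pkl","rb"));s=d["scene"];W=cloud(s)
c1=lambda x,y:((x+.5)/5+110-.5,(y+.5)/5+90-.5)
c2=lambda x,y:((x+.5)/4.8+185-.5,(y+.5)/4.8+185-.5)
P=[atz(s,*c1(*p),.205) for p in((190,205),(235,158),(357,185),(322,230))];print("plate",np.array(P),np.mean(P,0))
print("lens",[np.linalg.norm(P[i]-P[(i+1)%4]) for i in range(4)])
B=[atz(s,*c1(*p),.008) for p in((222,455),(420,393),(355,490))];print("base",np.array(B))
print("htop",atz(s,*c1(246,80),.289)); print("elbow",atz(s,*c1(307,365),.055),"tip",atz(s,*c1(240,488),.025))
fl=atz(s,*c2(72,228),.002);fr=atz(s,*c2(693,428),.002);print("feet",fl,fr,np.linalg.norm(fl-fr))
tl=atz(s,*c2(32,60),.163);tr=atz(s,*c2(750,262),.163);print("top ends",tl,tr,np.linalg.norm(tl-tr))
m=(fl+fr)/2;dy=(fr-fl);dy/=np.linalg.norm(dy);gx=np.array([dy[1],-dy[0],0]);print("guard mid",m,"yaw",np.degrees(np.arctan2(gx[1],gx[0])))
# ring: bright px mask on dark
g=cv2.cvtColor(s["image"],cv2.COLOR_BGR2GRAY)
sub=np.zeros_like(g);sub[262:290,268:296]=g[262:290,268:296]
n,l,st,ce=cv2.connectedComponentsWithStats((sub>90).astype(np.uint8))
for i in range(1,n):
  if st[i,4]>40:
    cs,_=cv2.findContours((l==i).astype(np.uint8),cv2.RETR_EXTERNAL,cv2.CHAIN_APPROX_NONE);(x,y),_,_=cv2.fitEllipse(cs[0]);r=atz(s,x,y,.008);print("ring",st[i],x,y,r,"in guard",(r-m)@gx,(r-m)@dy)
i=np.s_[200:300,260:345];
for n,(x,y,z) in dict(bc=(703,228,.085),shaker=(65,280,.069)).items():
  r=atz(s,*c2(x,y),z);print(n,r,(r-m)@gx,(r-m)@dy)
```

```text
plate [[ 0.4091 -0.3958  0.205 ]
 [ 0.3582 -0.387   0.205 ]
 [ 0.3678 -0.3017  0.205 ]
 [ 0.4146 -0.3074  0.205 ]] [ 0.3874 -0.348   0.205 ]
lens [np.float64(0.051693046238562704), np.float64(0.08586288317753357), np.float64(0.04718896743974192), np.float64(0.0885258827579643)]
base [[ 0.4382 -0.4055  0.008 ]
 [ 0.3505 -0.2914  0.008 ]
 [ 0.4503 -0.3044  0.008 ]]
htop [ 0.3874 -0.3503  0.289 ]
elbow [ 0.3855 -0.3551  0.055 ] tip [ 0.4791 -0.3722  0.025 ]
feet [ 0.6109 -0.186   0.002 ] [0.6738 0.2176 0.002 ] 0.4085695876134827
top ends [ 0.6091 -0.1919  0.163 ] [0.6651 0.2218 0.163 ] 0.41753427132247783
guard mid [0.6424 0.0158 0.002 ] yaw -8.862629985323249
ring [277 262  19   6  61] 290.1993408203125 263.7498779296875 [0.6678 0.1048 0.008 ] in guard 0.011449083942962764 0.09189145325610447
ring [273 268  17  16 171] 280.8929138183594 275.68115234375 [0.7112 0.0847 0.008 ] in guard 0.057351850557305996 0.07863356515239565
bc [0.5892 0.2045 0.085 ] -0.08165069188844605 0.1782757575844022
shaker [ 0.6917 -0.1566  0.069 ] 0.07529194890529929 -0.16273529513425475
```

```bash
python3 -m crank '[{"dp":[0.3,0.4,0.8],"angular":[0,0,-2]},{"dp":[0.5,0.6,0.8],"angular":[0,0,-2]},{"dp":[0.7,0.7,0.8],"angular":[0,0,-2]},{"dp":[0.7,0.8,0.8],"angular":[0,0,-2]},{"dp":[0.7,0.8,0.6],"angular":[0,0,-2]},{"dp":[0.7,0.8,0.4],"angular":[0,0,-2]},{"dp":[0.7,0.8,0],"angular":[0,0,-2]},{"dp":[0.7,0.8,0],"angular":[0,0,-2]},{"dp":[0.7,0.8,0],"angular":[0,0,-2]},{"dp":[0.7,0.8,0],"angular":[0,0,-2]},{"dp":[0.5,0.6,0],"angular":[0,0,-2]},{"dp":[0.4,0.4,0],"angular":[0,0,0]},{"dp":[0,0,0],"angular":[0,0,0]},{"dp":[0,0,0],"angular":[0,0,0]}]' 0 60
cat >> h.py <<'E'
from scipy.spatial.transform import Rotation as Ro
def wrist():
    from station import sense, vision
    s=sense(); w=vision.snapshot("wrist"); T=np.eye(4)
    T[:3,:3]=Ro.from_quat(s["tool_rot"]).as_matrix(); T[:3,3]=s["tcp_pos"]; w["pose"]=T@w["mount"]; return s,w
E
python3 - <<'E'
from h import *
np.set_printoptions(precision=4,suppress=True)
s,w=wrist();pickle.dump(w,open("w1.pkl","wb"));print(w["pose"],w["mtx"]);cv2.imwrite("pics/w1.png",w["image"])
W=cloud(w).reshape(-1,3)
for lo,hi in((.2,.21),(.28,.295),(.006,.012)):
    q=W[(W[:,2]>lo)&(W[:,2]<hi)];q=q[(abs(q[:,0]-.39)<.1)&(abs(q[:,1]+.35)<.1)]
    if len(q)>5:
      print(lo,len(q),q.mean(0),np.percentile(q,2,0),np.percentile(q,98,0),cv2.minAreaRect(q[:,:2].astype(np.float32)*1000))
E
```

```text
t: 1.5
tcp_pos: [0.383, -0.3541, 0.3741]
tool_rot: [0.998, -0.059, -0.0, 0.0]
force: [1.0, -0.2, 0.9]
finger_gap: 1.001
gripper_force: 0.0
[[-0.1177 -0.9427 -0.3121  0.4625]
 [-0.9931  0.1118  0.0368 -0.3644]
 [ 0.0002  0.3142 -0.9493  0.5001]
 [ 0.      0.      0.      1.    ]] [[308.2384   0.     257.0357]
 [  0.     308.2384 191.3238]
 [  0.       0.       1.    ]]
0.2 3500 [ 0.3887 -0.3523  0.2058] [ 0.3597 -0.395   0.204 ] [ 0.413  -0.3082  0.2096] ((385.939697265625, -351.37249755859375), (90.11860656738281, 52.45445251464844), 84.32950592041016)
0.28 829 [ 0.3922 -0.3522  0.2891] [ 0.3808 -0.3624  0.2816] [ 0.4011 -0.3416  0.2946] ((390.6547546386719, -351.8017883300781), (21.53190040588379, 21.26384735107422), 83.00367736816406)
0.006 2595 [ 0.4088 -0.3542  0.0085] [ 0.3767 -0.4067  0.0066] [ 0.4397 -0.3019  0.0104] ((404.25860595703125, -353.4906005859375), (109.9013900756836, 70.44418334960938), 84.30056762695312)
```

View pics/w1.png

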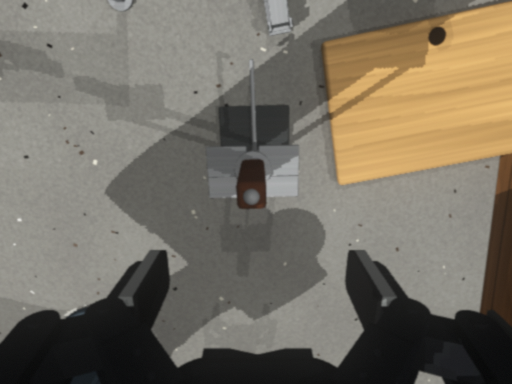

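The wrist view shows the handle top at (252,197) over the plate. The hook is at (0.3905, -0.352) with yaw −5.7°, and this agrees with the seat worked out from the plate.

```bash
python3 -m crank '[{"dp":[0.24,0.07,0],"angular":[0,0,1.1]},{"dp":[0,0,-0.6],"angular":[0,0,0]},{"dp":[0,0,-0.7],"angular":[0,0,0]},{"dp":[0,0,-0.7],"angular":[0,0,0]},{"dp":[0,0,-0.7],"angular":[0,0,0]},{"dp":[0,0,-0.7],"angular":[0,0,0]},{"dp":[0,0,-0.5],"angular":[0,0,0]},{"dp":[0,0,-0.2],"angular":[0,0,0]},{"dp":[0,0,0],"angular":[0,0,0]},{"dp":[0,0,0],"angular":[0,0,0]}]' 0 60
python3 -m crank '[{"dp":[0,0,0],"angular":[0,0,0]},{"dp":[0,0,0],"angular":[0,0,0]},{"dp":[0,0,0],"angular":[0,0,0]},{"dp":[0,0,0],"angular":[0,0,0]},{"dp":[0,0,0],"angular":[0,0,0]},{"dp":[0,0,0],"angular":[0,0,0]},{"dp":[0,0,0],"angular":[0,0,0]},{"dp":[0,0,0],"angular":[0,0,0]},{"dp":[0,0,0],"angular":[0,0,0]},{"dp":[0,0,0],"angular":[0,0,0]}]' 1 60
python3 -c "
from station import sense;s=sense();print(s['force'],s['ft_torque'],s['tcp_pos'])"
```

```text
t: 2.55
tcp_pos: [0.3907, -0.3527, 0.2519]
tool_rot: [0.999, -0.05, 0.0, 0.0]
force: [1.2, 0.4, 0.2]
finger_gap: 0.998
gripper_force: 0.0
t: 3.55
tcp_pos: [0.3905, -0.3519, 0.2516]
tool_rot: [0.999, -0.049, 0.0, 0.0]
force: [0.5, 2.1, 4.8]
finger_gap: 0.251
gripper_force: 60.0
[0.53324994 2.12435764 4.81405502] [ 0.18222237  0.05015827 -0.02427724] [ 0.39054424 -0.35192806  0.25162252]
```

```bash
python3 -m crank '[{"dp":[0,0,0.2],"angular":[0,0,0]},{"dp":[0,0,0.3],"angular":[0,0,0]},{"dp":[0,0,0.5],"angular":[0,0,0]},{"dp":[0,0,0.5],"angular":[0,0,0]},{"dp":[0,0,0.5],"angular":[0,0,0]},{"dp":[0,0,0.3],"angular":[0,0,0]},{"dp":[0,0,0],"angular":[0,0,0]},{"dp":[0.2,-0.02,0],"angular":[0,0,0]},{"dp":[0.4,-0.04,0],"angular":[0,0,0]},{"dp":[0.5,-0.05,0],"angular":[0,0,0]},{"dp":[0.5,-0.05,0],"angular":[0,0,0]},{"dp":[0.4,-0.04,0],"angular":[0,0,0]},{"dp":[0,0,0],"angular":[0,0,0]}]'
python3 - <<'E'
from h import *
np.set_printoptions(precision=4,suppress=True)
d=pickle.load(open("d0.pkl","rb"));s=d["scene"];W=cloud(s)
m=np.array([.640,.0155]);a=np.radians(-8.3);gx=np.array([np.cos(a),np.sin(a)]);gy=np.array([-gx[1],gx[0]])
def show(n,p): print(n,p,"guard",(p[:2]-m)@gx,(p[:2]-m)@gy)
q=W[165:240,330:430].reshape(-1,3);q=q[(q[:,2]>.015)&(q[:,2]<.05)]
(x,y),r=cv2.minEnclosingCircle(q[:,:2].astype(np.float32));show("susan",np.array([x,y]));print(r,q.min(0),q.max(0))
for n,u,v,z in(("org0",362,247,.027),("org1",438,264,.027),("splitter",135,210,.03)): show(n,atz(s,u,v,z))
print(m-.187*gx+.079*gy)
from station import sense;t=sense();print(t['force'],t['ft_torque'])
sd=d["side"];Ws=cloud(sd).reshape(-1,3)
# guard top rail from both cameras
for n,Q in(("scene",W.reshape(-1,3)),("side",Ws)):
    q=Q[(Q[:,2]>.155)&(Q[:,2]<.172)&(Q[:,0]>.55)&(Q[:,0]<.75)&(abs(Q[:,1])<.25)]
    vx,vy,x0,y0=cv2.fitLine(q[:,:2].astype(np.float32),cv2.DIST_HUBER,0,.001,.001).ravel();t=(0.0155-y0)/vy
    print(n,len(q),"yaw",np.degrees(np.arctan2(-vx/vy,1)),"x at y=.0155",x0+t*vx,np.percentile(q[:,1],[1,99]))
E
```

```text
t: 4.85
tcp_pos: [0.4525, -0.3581, 0.3198]
tool_rot: [0.999, -0.049, 0.0, 0.0]
force: [-0.6, -0.8, -0.9]
finger_gap: 0.252
gripper_force: 59.4
susan [0.3702 0.422 ] guard -0.32561644614808927 0.36333684615718315
0.2162017524242401 [0.1821 0.2317 0.015 ] [0.5525 0.5381 0.05  ]
org0 [0.5804 0.3038 0.027 ] guard -0.10062308291938941 0.27664482107245947
org1 [0.5939 0.517  0.027 ] guard -0.11798470246611717 0.48960535007524775
splitter [ 0.59   -0.4011  0.03  ] guard 0.01062917173993842 -0.41948527850828393
[0.4664 0.1207]
[-0.6184 -0.7559 -0.8553] [-0.0154  0.0211 -0.0219]
scene 755 yaw -8.325813 x at y=.0155 0.6391151 [-0.1888  0.2219]
side 487 yaw -8.1636505 x at y=.0155 0.6377467 [-0.189   0.2259]
```

```bash
python3 -m crank '[{"dp":[0,0.3,0],"angular":[0,0,-0.6]},{"dp":[0,0.6,0],"angular":[0,0,-0.6]},{"dp":[0,0.9,0],"angular":[0,0,-0.7]},{"dp":[0,1,0],"angular":[0,0,-0.7]},{"dp":[0,1,0],"angular":[0,0,0]},{"dp":[0,1,0],"angular":[0,0,0]},{"dp":[0,1,0],"angular":[0,0,0]},{"dp":[0,1,0],"angular":[0,0,0]},{"dp":[0,1,0],"angular":[0,0,0]},{"dp":[0,1,0],"angular":[0,0,0]},{"dp":[0.1,1,0],"angular":[0,0,0]},{"dp":[0.1,1,0],"angular":[0,0,0]},{"dp":[0.1,1,0],"angular":[0,0,0]},{"dp":[0.1,1,0],"angular":[0,0,0]},{"dp":[0,1,0],"angular":[0,0,0]},{"dp":[0,1,0],"angular":[0,0,0]},{"dp":[0,0.7,0],"angular":[0,0,0]},{"dp":[0,0.4,0],"angular":[0,0,0]},{"dp":[0,0,0],"angular":[0,0,0]},{"dp":[0,0,0],"angular":[0,0,0]}]'
python3 -m crank '[{"dp":[0,0,-0.3],"angular":[0,0,0]},{"dp":[0,0,-0.5],"angular":[0,0,0]},{"dp":[0,0,-0.5],"angular":[0,0,0]},{"dp":[0,0,-0.3],"angular":[0,0,0]},{"dp":[0,0,0],"angular":[0,0,0]},{"dp":[0,0,0],"angular":[0,0,0]}]'
python3 - <<'E'
from h import *
s,w=wrist();pickle.dump((s,w),open("w2.pkl","wb"));cv2.imwrite("pics/w2.png",w["image"])
print(s["tcp_pos"],s["force"],s["ft_torque"],Ro.from_quat(s["tool_rot"]).as_matrix()[:2,0])
E
```

```text
t: 6.85
tcp_pos: [0.4621, 0.1186, 0.3203]
tool_rot: [0.997, -0.072, -0.0, 0.0]
force: [0.3, 0.2, -0.7]
finger_gap: 0.251
gripper_force: 59.3
t: 7.45
tcp_pos: [0.4626, 0.1186, 0.2723]
tool_rot: [0.997, -0.073, -0.0, 0.0]
force: [-0.1, -0.4, -0.7]
finger_gap: 0.247
gripper_force: 59.3
[0.46263502 0.11864071 0.27226317] [-0.11416495 -0.35756333 -0.65034627] [0.03845644 0.01937049 0.00781335] [ 0.98947991 -0.14467026]
```

View pics/w2.png

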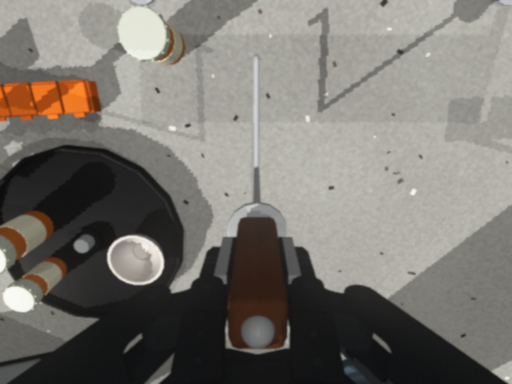

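The wrist view shows the hook foot running to its tip at (256,57). The susan's edge at (183,235), the organizer and bottle_c are all clear of it.

Run:
```python
from h import *
np.set_printoptions(precision=4,suppress=True)
s,w=pickle.load(open("w2.pkl","rb"));T=np.array(s["tcp_pos"]);R=Ro.from_quat(s["tool_rot"]).as_matrix()
el=T+[0,0,-.0026-.194]
for v in(55,57,59):
  for drop in(.018,.03,.041):
    p=atz(w,256,v,el[2]-drop+.004);print(v,drop,(p-el)@R[:,0],(p-el)@-R[:,1],end=' | ')
W=cloud(w)
for v in range(54,80,4): q=W[v,253:260];print(v,(q[np.nanargmax(q[:,2])]-el)@np.c_[R[:,0],R[:,1],[0,0,1]])
from station import vision
sd=vision.snapshot("side");sc=vision.snapshot("scene");
for n,c in(("side",sd),("scene",sc)):
  pts=[proj(c,el+R[:,0]*.107-[0,0,k]) for k in(0,.018,.041)];print(n,*pts)
u,v=map(int,proj(sc,el+R[:,0]*.06-[0,0,.03]));a=sc["image"][v-40:v+40,u-50:u+50];u2,v2=map(int,proj(sd,el+R[:,0]*.06-[0,0,.03]));b=sd["image"][v2-40:v2+40,u2-50:u2+50];print(u-50,v-40,u2-50,v2-40)
f=lambda i:cv2.resize(i,(400,320),interpolation=cv2.INTER_CUBIC);cv2.imwrite("pics/t.png",np.hstack([f(a),f(b)]))
```

```text
55 0.018 0.11298231293953105 -2.691269992495222e-05 | 55 0.03 0.11415643678291783 8.79051514344875e-06 | 55 0.041 0.11523271697268898 4.1518462289473146e-05 | 57 0.018 0.1111343824138879 -2.380254542344077e-05 | 57 0.03 0.11224263787036107 1.2011529256400804e-05 | 57 0.041 0.11325853870546161 4.4841097712927586e-05 | 59 0.018 0.10927951496009002 -2.068071574366419e-05 | 59 0.03 0.1103216547669626 1.524463470243851e-05 | 59 0.041 0.11127694958992905 4.8176205944685467e-05 | 54 [ 0.12   -0.0013 -0.0743]
58 [0.1088 0.001  0.0013]
62 [ 0.1053 -0.0019  0.0016]
66 [0.1017 0.001  0.0016]
70 [0.0981 0.     0.0012]
74 [0.0944 0.     0.0022]
78 [0.0908 0.001  0.0023]
side [231.8132 224.2459] [232.2089 229.0682] [232.7049 235.1145]
scene [296.2397 222.4692] [295.7007 226.1539] [295.0314 230.7293]
249 176 192 199
```

View pics/t.png

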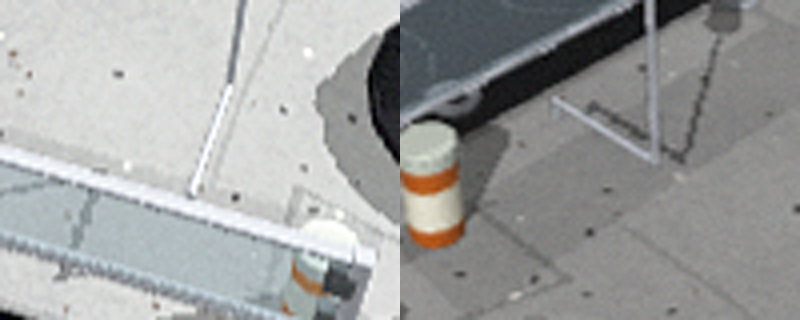

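The side crop puts the tip at about (230,228), which means a drop of about 18 mm. The foot is nearly unbent. I'll feel down for it.

```bash
python3 -m crank '[{"dp":[0,0,-0.3],"angular":[0,0,0]},{"dp":[0,0,-0.4],"angular":[0,0,0]},{"dp":[0,0,-0.4],"angular":[0,0,0]},{"dp":[0,0,-0.3],"angular":[0,0,0]},{"dp":[0,0,0],"angular":[0,0,0]},{"dp":[0,0,0],"angular":[0,0,0]}]'
python3 -m crank '[{"dp":[0,0,-0.1],"angular":[0,0,0]},{"dp":[0,0,0],"angular":[0,0,0]},{"dp":[0,0,0],"angular":[0,0,0]}]'|egrep 'pos|force'
python3 -c "
from station import sense;s=sense();print(s['force'],s['ft_torque'],s['tcp_pos'])"
python3 -m crank '[{"dp":[0,0,-0.05],"angular":[0,0,0]},{"dp":[0,0,-0.05],"angular":[0,0,0]},{"dp":[0,0,0],"angular":[0,0,0]}]'|egrep 'pos|force'
python3 -c "
from station import sense;s=sense();print(s['force'],s['ft_torque'],s['tcp_pos'])"
```

```text
t: 8.2
tcp_pos: [0.4625, 0.1191, 0.2303]
tool_rot: [0.997, -0.072, 0.0, -0.0]
force: [-0.3, -0.1, -1.1]
finger_gap: 0.25
gripper_force: 59.3
tcp_pos: [0.4625, 0.1191, 0.2275]
force: [-0.8, 0.6, -0.7]
gripper_force: 59.3
[-0.84737463  0.55087384 -0.7306324 ] [-0.0037773  -0.0387768  -0.02305201] [0.46253907 0.11910085 0.22754525]
tcp_pos: [0.4622, 0.1191, 0.2241]
force: [0.4, -0.6, -1.0]
gripper_force: 59.3
[ 0.44082503 -0.6375355  -0.97205864] [0.03632615 0.01163655 0.00921261] [0.46224402 0.1190689  0.22412211]
```

```bash
S='import numpy as np
from station import sense;s=sense();print(np.round(s["force"],2),np.round(s["ft_torque"],3),np.round(s["tcp_pos"],4))'
python3 -m crank '[{"dp":[0,0,-0.05],"angular":[0,0,0]},{"dp":[0,0,-0.05],"angular":[0,0,0]},{"dp":[0,0,0],"angular":[0,0,0]}]' >/dev/null; python3 -c "$S"
python3 -m crank '[{"dp":[0,0,-0.05],"angular":[0,0,0]},{"dp":[0,0,0],"angular":[0,0,0]}]'>/dev/null; python3 -c "$S"
python3 -m crank '[{"dp":[0,0,-0.05],"angular":[0,0,0]},{"dp":[0,0,0],"angular":[0,0,0]}]'>/dev/null; python3 -c "$S"
```

```text
[ 0.42  0.09 -1.35] [-0.015 -0.003  0.014] [0.4622 0.1191 0.2211]
[-0.37  0.05 -1.63] [ 0.003 -0.015 -0.012] [0.4623 0.1191 0.2196]
[-0.21  0.84 -1.7 ] [-0.018  0.034 -0.014] [0.4623 0.1191 0.2181]
```

```bash
S='import numpy as np
from station import sense;s=sense();print(np.round(s["force"],2),np.round(s["ft_torque"],3),np.round(s["tcp_pos"],4));exit(int(s["force"][2]>0.8))'
python3 -m crank '[{"dp":[0,0,-0.03],"angular":[0,0,0]},{"dp":[0,0,0],"angular":[0,0,0]}]' >/dev/null; python3 -c "$S" &&
python3 -m crank '[{"dp":[0,0,-0.03],"angular":[0,0,0]},{"dp":[0,0,0],"angular":[0,0,0]}]'>/dev/null; python3 -c "$S" && 
python3 -m crank '[{"dp":[0,0,-0.03],"angular":[0,0,0]},{"dp":[0,0,0],"angular":[0,0,0]}]'>/dev/null; python3 -c "$S" &&
python3 -m crank '[{"dp":[0,0,-0.03],"angular":[0,0,0]},{"dp":[0,0,0],"angular":[0,0,0]}]'>/dev/null; python3 -c "$S"
```

```text
[-0.78  0.04 -1.56] [ 0.01  -0.011  0.036] [0.4623 0.1191 0.2173]
[ 0.57 -0.27 -1.65] [ 0.034 -0.008 -0.056] [0.4623 0.1191 0.2164]
[-0.3   0.94 -1.08] [ 0.005 -0.018 -0.011] [0.4624 0.1191 0.2156]
[-2.09  0.34  2.43] [-0.036  0.086 -0.04 ] [0.4624 0.1191 0.2151]
```

Contact came at TCP z ≈ 0.2155 on the counter, so the tip is at TCP z − 0.2155. Next I raise it and feed it under the guard, stopping short to look.

```bash
python3 -m crank '[{"dp":[0,0,0.3],"angular":[0,0,0]},{"dp":[0,0,0.2],"angular":[0,0,0]},{"dp":[0.3,-0.02,0],"angular":[0,0,0]},{"dp":[0.5,-0.06,0],"angular":[0,0,0]},{"dp":[0.6,-0.08,0],"angular":[0,0,0]},{"dp":[0.6,-0.08,0],"angular":[0,0,0]},{"dp":[0.6,-0.08,0],"angular":[0,0,0]},{"dp":[0.5,-0.07,0],"angular":[0,0,0]},{"dp":[0.3,-0.04,0],"angular":[0,0,0]},{"dp":[0,0,0],"angular":[0,0,0]},{"dp":[0,0,0],"angular":[0,0,0]}]'
python3 - <<'E'
from h import *
np.set_printoptions(precision=4,suppress=True)
s,w=wrist();pickle.dump((s,w),open("w3.pkl","wb"));cv2.imwrite("pics/w3.png",w["image"])
T=np.array(s["tcp_pos"]);R=Ro.from_quat(s["tool_rot"]).as_matrix()
print(T,"tip px",proj(w,T+R[:,0]*.110-[0,0,.2125]),"ring exp px",proj(w,[.7112,.0847,.009]))
E
```

```text
t: 11.4
tcp_pos: [0.5638, 0.1062, 0.2293]
tool_rot: [0.997, -0.072, -0.001, 0.0]
force: [-0.3, -0.6, -1.3]
finger_gap: 0.251
gripper_force: 59.5
[0.5638 0.1062 0.2293] tip px [255.9741  58.092 ] ring exp px [255.9993  16.392 ]
```

View pics/w3.png

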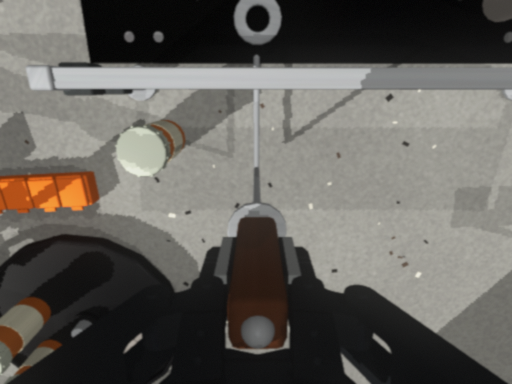

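The ring centre is at (257,18) and the wire's end at (256,56), so they line up sideways and the tip has about 35 mm to go.

```bash
S='import numpy as np
from station import sense;s=sense();print(np.round(s["force"],2),np.round(s["ft_torque"],3),np.round(s["tcp_pos"],4));exit(int(s["force"][2]>1.2))'
python3 -m crank '[{"dp":[0.3,-0.05,0],"angular":[0,0,0]},{"dp":[0.4,-0.06,0],"angular":[0,0,0]},{"dp":[0.3,-0.04,0],"angular":[0,0,0]},{"dp":[0.15,-0.02,0],"angular":[0,0,0]},{"dp":[0,0,0],"angular":[0,0,0]},{"dp":[0,0,-0.08],"angular":[0,0,0]},{"dp":[0,0,0],"angular":[0,0,0]}]' >/dev/null; python3 -c "$S" &&
python3 -m crank '[{"dp":[0,0,-0.05],"angular":[0,0,0]},{"dp":[0,0,0],"angular":[0,0,0]}]'>/dev/null; python3 -c "$S" && 
python3 -m crank '[{"dp":[0,0,-0.05],"angular":[0,0,0]},{"dp":[0,0,0],"angular":[0,0,0]}]'>/dev/null; python3 -c "$S" &&
python3 -m crank '[{"dp":[0,0,-0.04],"angular":[0,0,0]},{"dp":[0,0,0],"angular":[0,0,0]}]'>/dev/null; python3 -c "$S" &&
python3 -m crank '[{"dp":[0,0,-0.03],"angular":[0,0,0]},{"dp":[0,0,0],"angular":[0,0,0]}]'>/dev/null; python3 -c "$S"
python3 - <<'E'
from h import *
from station import vision
s,w=wrist();c=vision.snapshot("scene");d=vision.snapshot("side")
f=lambda i:cv2.resize(i,(400,320),interpolation=cv2.INTER_CUBIC)
cv2.imwrite("pics/w4.png",np.hstack([f(w["image"][0:80,207:307]),f(c["image"][235:315,230:330])]))
E
```

```text
[-0.02 -1.17 -2.49] [-0.045  0.026 -0.002] [0.5981 0.1011 0.2267]
[ 0.09 -0.47 -1.71] [-0.035 -0.004 -0.027] [0.5985 0.1012 0.2256]
[ 0.82  0.37 -1.32] [-0.009  0.017  0.039] [0.5987 0.1011 0.2242]
[-0.01 -0.73 -1.9 ] [-0.019  0.021 -0.075] [0.5988 0.1011 0.2229]
[-0.08  0.45 -2.28] [-0.002  0.009  0.002] [0.5988 0.1011 0.2221]
```

View pics/w4.png

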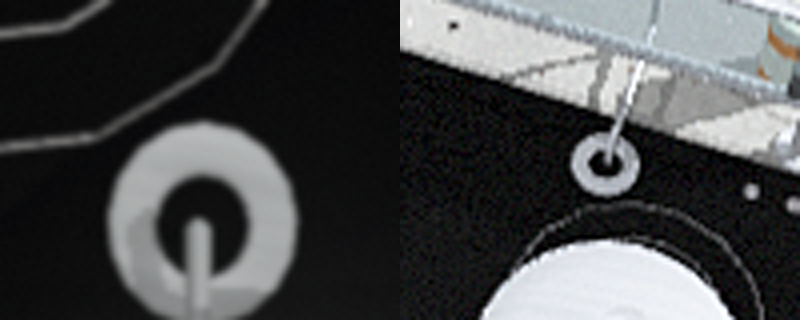

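The tip is inside the ring's hole in both crops. I'll lower it a little more and draw the ring to the edge of the glass.

```bash
S='import numpy as np
from station import sense;s=sense();print(np.round(s["force"],2),np.round(s["ft_torque"],3),np.round(s["tcp_pos"],4))'
python3 -m crank '[{"dp":[0,0,-0.05],"angular":[0,0,0]},{"dp":[-0.1,0.015,0],"angular":[0,0,0]},{"dp":[-0.2,0.03,0],"angular":[0,0,0]},{"dp":[-0.2,0.03,0],"angular":[0,0,0]},{"dp":[-0.2,0.03,0],"angular":[0,0,0]},{"dp":[-0.2,0.03,0],"angular":[0,0,0]},{"dp":[-0.2,0.03,0],"angular":[0,0,0]}]' >/dev/null; python3 -c "$S"
python3 -m crank '[{"dp":[-0.2,0.03,0],"angular":[0,0,0]},{"dp":[-0.2,0.03,0],"angular":[0,0,0]},{"dp":[-0.1,0.015,0],"angular":[0,0,0]},{"dp":[0,0,0],"angular":[0,0,0]}]' >/dev/null; python3 -c "$S"
python3 - <<'E'
from h import *
from station import vision
c=vision.snapshot("scene");d=vision.snapshot("side")
s,w=wrist();T=np.array(s["tcp_pos"]);R=Ro.from_quat(s["tool_rot"]).as_matrix();t=T+R[:,0]*.11-[0,0,.2125];m=np.array([.638,.0175])
print("tip guard x",(t[:2]-m)@[.9897,-.1435])
f=lambda i:cv2.resize(i,(400,320),interpolation=cv2.INTER_CUBIC);o=[]
for q in(c,w): u,v=map(int,proj(q,t));print(u,v);v=max(v,40);o.append(f(q["image"][v-40:v+40,u-50:u+50]))
cv2.imwrite("pics/p1.png",np.hstack(o))
E
```

```text
[ 0.06 -0.2  -1.42] [-0.008 -0.061  0.017] [0.5652 0.1062 0.2208]
[-0.34  0.05 -0.57] [-0.023  0.012 -0.001] [0.5503 0.1084 0.2208]
tip guard x 0.010906087537010271
286 260
256 58
```

View pics/p1.png

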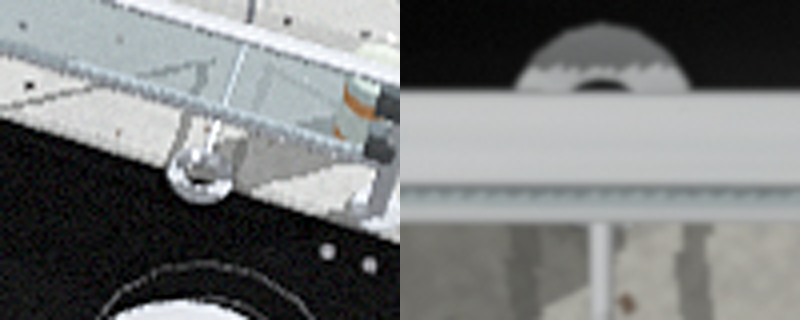

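The ring follows and straddles the glass edge. I'll lower the tip over the step and go on drawing.

```bash
S='import numpy as np
from station import sense;s=sense();print(np.round(s["force"],2),np.round(s["ft_torque"],3),np.round(s["tcp_pos"],4))'
python3 -m crank '[{"dp":[-0.05,0.007,-0.06],"angular":[0,0,0]},{"dp":[-0.1,0.015,-0.06],"angular":[0,0,0]},{"dp":[-0.1,0.015,0],"angular":[0,0,0]},{"dp":[-0.1,0.015,0],"angular":[0,0,0]}]' >/dev/null; python3 -c "$S"
python3 -m crank '[{"dp":[-0.2,0.03,0],"angular":[0,0,0]},{"dp":[-0.2,0.03,0],"angular":[0,0,0]},{"dp":[-0.2,0.03,0],"angular":[0,0,0]},{"dp":[-0.2,0.03,0],"angular":[0,0,0]},{"dp":[-0.2,0.03,0],"angular":[0,0,0]},{"dp":[-0.1,0.015,0],"angular":[0,0,0]}]' >/dev/null; python3 -c "$S"
python3 - <<'E'
from h import *
from station import vision
c=vision.snapshot("scene");s,w=wrist()
R=Ro.from_quat(s["tool_rot"]).as_matrix();t=np.array(s["tcp_pos"])+R[:,0]*.11-[0,0,.2125]
f=lambda i:cv2.resize(i,(400,320),interpolation=cv2.INTER_CUBIC);o=[]
for q in(c,w): u,v=map(int,proj(q,t));print(u,v);v=max(v,40);o.append(f(q["image"][v-40:v+40,u-50:u+50]))
cv2.imwrite("pics/p2.png",np.hstack(o))
E
```

```text
[-0.08 -0.19 -1.37] [ 0.001 -0.086  0.017] [0.54   0.1099 0.2169]
[-0.51 -0.38 -1.53] [-0.071 -0.094  0.054] [0.5066 0.1149 0.2172]
290 248
255 58
```

View pics/p2.png

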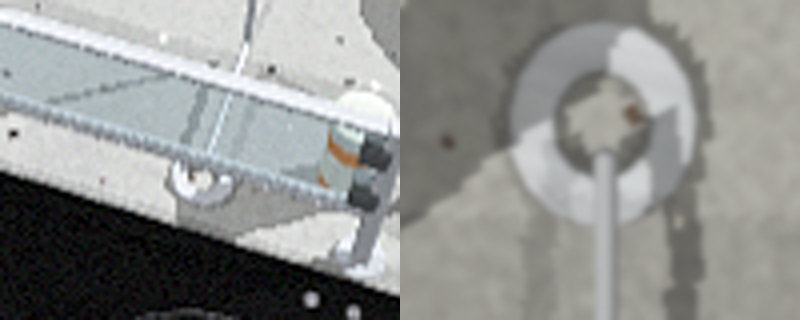

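The ring is down on the counter in front of the glass and still hooked. I'll draw it on, ease the tip to mid-hole and lift.

```bash
python3 -m crank '[{"dp":[-0.2,0.03,0],"angular":[0,0,0]},{"dp":[-0.2,0.03,0],"angular":[0,0,0]},{"dp":[-0.2,0.03,0],"angular":[0,0,0]},{"dp":[-0.2,0.03,0],"angular":[0,0,0]},{"dp":[-0.2,0.03,0],"angular":[0,0,0]},{"dp":[-0.2,0.03,0],"angular":[0,0,0]},{"dp":[-0.2,0.03,0],"angular":[0,0,0]},{"dp":[-0.2,0.03,0],"angular":[0,0,0]},{"dp":[-0.2,0.03,0],"angular":[0,0,0]},{"dp":[-0.2,0.03,0],"angular":[0,0,0]},{"dp":[-0.2,0.03,0],"angular":[0,0,0]},{"dp":[-0.2,0.03,0],"angular":[0,0,0]},{"dp":[-0.1,0.015,0],"angular":[0,0,0]},{"dp":[0,0,0],"angular":[0,0,0]},{"dp":[0.1,-0.015,0],"angular":[0,0,0]},{"dp":[0.08,-0.012,0],"angular":[0,0,0]},{"dp":[0,0,0],"angular":[0,0,0]},{"dp":[0,0,0.2],"angular":[0,0,0]},{"dp":[0,0,0.4],"angular":[0,0,0]},{"dp":[0,0,0],"angular":[0,0,0]}]'
python3 - <<'E'
from h import *
np.set_printoptions(precision=4,suppress=True)
s,w=wrist();T=np.array(s["tcp_pos"]);g=cv2.cvtColor(w["image"],cv2.COLOR_BGR2GRAY)
W=cloud(w);R=Ro.from_quat(s["tool_rot"]).as_matrix();t=T+R[:,0]*.117-[0,0,.2]
u,v=map(int,proj(w,[*t[:2],.005]));print(T,u,v)
sub=W[max(v-45,0):v+45,u-45:u+45].reshape(-1,3);q=sub[(sub[:,2]>.003)&(sub[:,2]<.009)]
print(len(q),np.nanmean(q,0),np.percentile(q,[3,97],axis=0),cv2.minEnclosingCircle(q[:,:2].astype(np.float32)),"guard",(q.mean(0)[:2]-[.638,.0175])@[.9897,-.1435])
f=lambda i:cv2.resize(i,(400,320),interpolation=cv2.INTER_CUBIC)
cv2.imwrite("pics/p3.png",f(w["image"][0:100,195:320]))
E
```

```text
t: 17.45
tcp_pos: [0.4389, 0.1253, 0.2364]
tool_rot: [0.997, -0.072, 0.002, -0.0]
force: [0.4, 0.1, -0.8]
finger_gap: 0.254
gripper_force: 59.5
[0.4389 0.1253 0.2364] 256 53
1169 [0.5495 0.1091 0.0054] [[0.528  0.0882 0.0037]
 [0.569  0.1303 0.0069]] ((0.5466816425323486, 0.1008048951625824), 0.054043788462877274) guard -0.10069710036853463
```

View pics/p3.png

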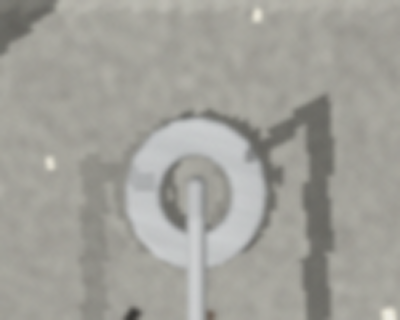

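The ring lies flat about 100 mm before the panel (top about 5 mm high) and the tip is free above it. I have now viewed 12 pictures, two over the limit of 10, so from here I use numbers only. Next the hook goes back to the stand.

```bash
python3 -m crank '[{"dp":[0,0,0.6],"angular":[0,0,0.6]},{"dp":[0,0,0.9],"angular":[0,0,0.7]},{"dp":[0.1,0,0.9],"angular":[0,0,0.7]},{"dp":[0.15,-0.4,0.4],"angular":[0,0,0.6]},{"dp":[0.2,-0.8,0],"angular":[0,0,0]},{"dp":[0,-1,0],"angular":[0,0,0]},{"dp":[0,-1,0],"angular":[0,0,0]},{"dp":[0,-1,0],"angular":[0,0,0]},{"dp":[0,-1,0],"angular":[0,0,0]},{"dp":[0,-1,0],"angular":[0,0,0]},{"dp":[0,-1,0],"angular":[0,0,0]},{"dp":[0,-1,0],"angular":[0,0,0]},{"dp":[0,-1,0],"angular":[0,0,0]},{"dp":[0,-1,0],"angular":[0,0,0]},{"dp":[0,-1,0],"angular":[0,0,0]},{"dp":[0,-1,0],"angular":[0,0,0]},{"dp":[0,-1,0],"angular":[0,0,0]},{"dp":[0,-1,0],"angular":[0,0,0]},{"dp":[0,-0.6,0],"angular":[0,0,0]},{"dp":[0,-0.3,0],"angular":[0,0,0]}]'
python3 -m crank '[{"dp":[0,0,0],"angular":[0,0,0]},{"dp":[0,0,0],"angular":[0,0,0]}]'
```

```text
t: 19.5
tcp_pos: [0.451, -0.3291, 0.3185]
tool_rot: [0.999, -0.05, -0.0, -0.0]
force: [1.0, 0.5, -2.0]
finger_gap: 0.249
gripper_force: 59.5
t: 19.7
tcp_pos: [0.4511, -0.3265, 0.3188]
tool_rot: [0.999, -0.049, -0.0, -0.001]
force: [0.5, 0.5, -0.7]
finger_gap: 0.244
gripper_force: 59.5
```

```bash
python3 -m crank '[{"dp":[0,-0.3,0],"angular":[0,0,0]},{"dp":[0,-0.45,0],"angular":[0,0,0]},{"dp":[0,-0.3,0],"angular":[0,0,0]},{"dp":[0,0,0],"angular":[0,0,0]},{"dp":[0,0,0],"angular":[0,0,0]}]'
python3 - <<'E'
from h import *
np.set_printoptions(precision=4,suppress=True)
s,w=wrist();W=cloud(w).reshape(-1,3);R=Ro.from_quat(s["tool_rot"]).as_matrix();print(np.array(s["tcp_pos"]),np.degrees(np.arctan2(R[1,0],R[0,0])))
q=W[(W[:,2]>.2)&(W[:,2]<.21)&(abs(W[:,0]-.385)<.045)&(abs(W[:,1]+.35)<.06)];print(len(q),q.min(0) if len(q) else 0,q.max(0) if len(q) else 0)
E
```

```text
t: 20.2
tcp_pos: [0.4512, -0.3595, 0.3189]
tool_rot: [0.999, -0.05, -0.0, -0.0]
force: [0.1, 0.1, -1.0]
finger_gap: 0.25
gripper_force: 59.5
[ 0.4512 -0.3595  0.3189] -5.705738564033173
461 [ 0.3932 -0.3984  0.2018] [ 0.4162 -0.3075  0.2072]
```

```bash
python3 -m crank '[{"dp":[0,0.05,0],"angular":[0,0,0]},{"dp":[-0.3,0.03,0],"angular":[0,0,0]},{"dp":[-0.4,0.04,0],"angular":[0,0,0]},{"dp":[-0.4,0.04,0],"angular":[0,0,0]},{"dp":[-0.4,0.04,0],"angular":[0,0,0]},{"dp":[-0.3,0.03,0],"angular":[0,0,0]},{"dp":[-0.2,0.02,0],"angular":[0,0,0]},{"dp":[0,0,0],"angular":[0,0,0]},{"dp":[0,0,0],"angular":[0,0,0]}]'
python3 -m crank '[{"dp":[0,0,-0.3],"angular":[0,0,0]},{"dp":[0,0,-0.5],"angular":[0,0,0]},{"dp":[0,0,-0.5],"angular":[0,0,0]},{"dp":[0,0,-0.4],"angular":[0,0,0]},{"dp":[0,0,-0.25],"angular":[0,0,0]},{"dp":[0,0,-0.1],"angular":[0,0,0]},{"dp":[0,0,0],"angular":[0,0,0]},{"dp":[0,0,0],"angular":[0,0,0]}]'
```

```text
t: 21.15
tcp_pos: [0.3914, -0.352, 0.3193]
tool_rot: [0.999, -0.05, 0.0, 0.0]
force: [-0.1, -0.4, -0.8]
finger_gap: 0.254
gripper_force: 59.5
t: 21.95
tcp_pos: [0.3916, -0.3521, 0.258]
tool_rot: [0.999, -0.049, 0.0, 0.0]
force: [0.3, -0.5, -1.1]
finger_gap: 0.254
gripper_force: 59.5
```

```bash
python3 -m crank '[{"dp":[-0.03,0,-0.1],"angular":[0,0,0]},{"dp":[0,0,-0.06],"angular":[0,0,0]},{"dp":[0,0,0],"angular":[0,0,0]}]' | egrep 'tcp|^force'
python3 -m crank '[{"dp":[0,0,-0.03],"angular":[0,0,0]},{"dp":[0,0,0],"angular":[0,0,0]}]' | egrep 'tcp|^force'
python3 -m crank '[{"dp":[0,0,-0.02],"angular":[0,0,0]},{"dp":[0,0,0],"angular":[0,0,0]}]' | egrep 'tcp|^force'
```

```text
tcp_pos: [0.3903, -0.3517, 0.2527]
force: [-0.2, -0.4, -1.4]
tcp_pos: [0.3904, -0.3518, 0.2519]
force: [-0.2, 0.8, -0.3]
tcp_pos: [0.3905, -0.3519, 0.2517]
force: [-0.8, 0.6, 1.4]
```

The collar is seated, with contact at 0.2517. I'll open the fingers, retreat upward and check.

```bash
python3 -m crank '[{"dp":[0,0,0],"angular":[0,0,0]},{"dp":[0,0,0],"angular":[0,0,0]},{"dp":[0,0,0],"angular":[0,0,0]},{"dp":[0,0,0],"angular":[0,0,0]},{"dp":[0,0,0],"angular":[0,0,0]},{"dp":[0,0,0],"angular":[0,0,0]},{"dp":[0,0,0],"angular":[0,0,0]},{"dp":[0,0,0],"angular":[0,0,0]}]' 0
python3 -m crank '[{"dp":[0,0,0.2],"angular":[0,0,0]},{"dp":[0,0,0.5],"angular":[0,0,0]},{"dp":[0,0,0.8],"angular":[0,0,0]},{"dp":[0,0,0.8],"angular":[0,0,0]},{"dp":[0,0,0.8],"angular":[0,0,0]},{"dp":[0,0,0.6],"angular":[0,0,0]},{"dp":[-0.2,0,0.4],"angular":[0,0,0]},{"dp":[0,0,0],"angular":[0,0,0]},{"dp":[0,0,0],"angular":[0,0,0]}]'
python3 - <<'E'
from h import *
from station import vision
np.set_printoptions(precision=4,suppress=True)
s,w=wrist();W=cloud(w).reshape(-1,3)
q=W[(W[:,2]>.28)&(W[:,2]<.295)&(abs(W[:,0]-.39)<.05)&(abs(W[:,1]+.35)<.05)];print("handle top",len(q),q.mean(0),cv2.minAreaRect(q[:,:2].astype(np.float32)*1000))
c=vision.snapshot("scene");d0=pickle.load(open("d0.pkl","rb"))["scene"]
df=cv2.absdiff(c["image"],d0["image"]).max(2)>45;n,l,st,ce=cv2.connectedComponentsWithStats(df.astype(np.uint8))
for i in range(1,n):
    if st[i,4]>12 and ce[i][1]>100: print(st[i],ce[i],atz(c,*ce[i],.003))
print(proj(c,[.5495,.1091,.003]))
E
```

```text
t: 23.45
tcp_pos: [0.3904, -0.3518, 0.2513]
tool_rot: [0.999, -0.049, -0.0, 0.0]
force: [-0.6, 0.4, -0.8]
finger_gap: 0.999
gripper_force: 0.0
t: 24.35
tcp_pos: [0.384, -0.3514, 0.3739]
tool_rot: [0.999, -0.05, -0.0, -0.0]
force: [-0.3, 1.1, -1.0]
finger_gap: 1.0
gripper_force: 0.0
handle top 832 [ 0.392  -0.3534  0.2891] ((390.484130859375, -353.3619689941406), (21.46900177001953, 21.258310317993164), 84.30238342285156)
[297  95   8  16  50] [301.52 101.44] [-0.1585  0.0368  0.003 ]
[281 110   8   5  18] [284.4444 111.3889] [-0.0685 -0.0257  0.003 ]
[151 118   8  10  33] [154.9697 124.2727] [ 0.1344 -0.5283  0.003 ]
[217 118  11   6  44] [222.2273 120.4773] [ 0.0507 -0.2681  0.003 ]
[176 122  10   9  31] [181.1613 125.5161] [ 0.1192 -0.4218  0.003 ]
[159 134  12  41  58] [164.1724 154.6724] [ 0.2999 -0.4237  0.003 ]
[218 142  31  29 464] [230.5711 157.4224] [ 0.2618 -0.1778  0.003 ]
[171 150  12  16 136] [176.8088 157.8603] [ 0.3065 -0.3717  0.003 ]
[184 153   7  14  32] [186.7188 160.875 ] [ 0.3142 -0.3305  0.003 ]
[ 41 166 121  21 926] [ 87.3132 175.2354] [ 0.4586 -0.6467  0.003 ]
[200 169  21  18  55] [213.3455 181.1455] [ 0.393  -0.2058  0.003 ]
[ 22 170  12  10  66] [ 26.9848 174.1364] [ 0.498  -0.8547  0.003 ]
[105 172  54   8 151] [130.3775 175.5364] [ 0.4282 -0.499   0.003 ]
[156 175   9  12  34] [160.2941 180.7059] [ 0.4298 -0.3869  0.003 ]
[222 179  11   4  15] [227.2    180.6667] [ 0.3805 -0.1591  0.003 ]
[143 187  55  13 183] [163.2514 192.2678] [ 0.4788 -0.3566  0.003 ]
[362 188   9   6  24] [365.75   190.5833] [0.3259 0.319  0.003 ]
[ 58 190  10   4  18] [ 61.3333 191.3333] [ 0.5466 -0.6927  0.003 ]
[ 67 190  77  23 718] [102.078 201.376] [ 0.5591 -0.538   0.003 ]
[289 230   6   9  13] [290.5385 234.6923] [0.563  0.0912 0.003 ]
[272 268  18  16 183] [280.847  275.6011] [0.7081 0.0843 0.003 ]
[296.8674 232.1748]
```

```bash
python3 -c "
from station import order;print(order.sign_off())"
```

```text
the job is handed in; nothing more can be done
None
```

The ring lies flat on the counter about 100 mm in front of the guard, the hook hangs back in its stand, and the job was handed in at about 24 s, though I viewed 12 pictures, two over the limit of 10.

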